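Stack the optics trays for transport

ROBOT

A 6-joint arm with a two-finger parallel gripper is mounted at the origin on the work surface. World frame = base frame: x ahead of the robot, y to its left, z up, the work surface at z = 0. Lengths are in m, angles in rad, forces in N, time in s.
With the tool pointing down it reaches from about 0.4 to 0.825 m from the base axis. Payload 7 kg.
Tool frame: the origin (TCP) lies at the very end of the fingers, on their centre line; the grasp point (between the pads) lies 19 mm behind it; z points along the fingers, y is the line along which they close (so a half turn about z gives the same grasp; the last joint's range is limited). The gripper opens to 88 mm and grips with 3 to 60 N. Pads are 19 mm wide; open, the fingers measure 130 mm over their backs; the gripper's body (78 mm by 193 mm) begins 47 mm behind the grasp point.
Start: joints at [-0.871, 0.359, 0.012, 0, -1.224, -0.288], TCP at [0.27, -0.619, 0.227] pointing down, gripper open.
Joint ranges: [-3.07, 3.07], [-1.43, 2.12], [-1.02, 1.25], [-3.03, 1.67], [-3.05, -0], [-3.03, 3.03]. Speed limits (rad/s): [2.39, 2.39, 3.01, 3.14, 3.14, 3.14].

INTERFACE

Orientations are given as [roll, pitch, yaw] about the fixed x, y, z axes, in that order (R = Rz(yaw) Ry(pitch) Rx(roll)).
In Python, from station import arm, vision gives the robot as it stands. The module is installed in compiled form; this text tells all that it offers.
- The arm moves only by the tool jog_arm, never from a script. Its argument "steps" is a list that holds one entry, the list of rows, each a list of 7 numbers: the closure in counts, from 0 (fully open) to 255 (shut), then the shift along the tool's x, y, z scaled (see below), then the turn, a rotation vector about the tool's x, y, z scaled (see below). In form: [[[grip, dx, dy, dz, rx, ry, rz], ...]]. A call has 1 to 8 rows; each row is the pose to reach, as a shift and turn from the pose commanded when the call began, along the tool's axes at that moment; what a row does not reach only later rows make up. The controller multiplies each number of a shift by 250 mm and each number of a turn by 45 degrees. A row lasts 1/10 s, in which the tool goes at most 50 mm and 8.59 degrees, less where a joint would pass 70% of its speed; a pose out of reach is approached as far as the arm can. A call with a number of a shift or a turn outside -1 to 1 is refused whole. A call with a gripper value outside its range is refused whole. The fingers move at their own pace and stop on an object; "newtons" is the grip in N (left out, the last holds). Time passes only in rows, so rows that repeat a pose let the fingers close. It gives the time, the measured TCP pose, the force, the opening and the grip force at its end, in the units of the state.
- arm.get_state(): the state, without advancing time (a new reading comes with each control period).
- vision.grab_frame(name): name is "scene" or "top"; returns a dict with "color" (400x640x3 uint8, red, green, blue), "vfov" (degrees; the focal length in pixels is half the picture's height over the tangent of half this angle, whatever the lens; pixels are square), "cx", "cy" (the principal point, pixels), "extrinsics" (4x4, takes a point from world to camera coordinates). Camera axes: x right, y down, z forward; pixel columns grow to the right and rows downward; lengths in m; the calibration is good to about 2 mm. A picture is of the moment at which its call begins. There is no depth.
- arm.job_done(): hands the job in; it is judged then, once.
The state is a dict: "t": time; "q": joint angles; "qd": joint speeds; "joint_efforts": joint torques, N m; "eef_pos": TCP position; "ee_rot": TCP orientation; "force": force on the tool from outside, world axes, zero at the start; "moment": the same for the moment, N m; "width": finger opening in m; "gripper_force": force on a finger pad.
Only numpy, scipy, OpenCV 4.12 (cv2) and the standard library are available. Lean on these libraries where they do the work, as an engineer would, in place of code of your own. Each camera call takes 0.05 s, during which the arm holds its last target. There are 200 camera calls.

TASK

Build one stack of trays on the middle of the aluminium stacking base, lined up lengthways with it (either way round): first the tray with the upright lens barrels, then the tray of flat discs turned half a turn to it (labels at opposite ends) so that its feet stand on the ledges clear of the barrels, then the empty tray with its label at the same end as the disc tray's so that it nests down into it, and last the cover, seated on the empty tray. Keep the two loaded trays level as you carry them, and leave the bottle, the tape ring and the pot where they are.

Things in the scene. Friction and masses are not known exactly. Their poses are not given: they have to be found in the camera images.
- tray_barrels_grip (a point): Dark grey stack-nest tray with a row of five upright metal lens barrels (17 mm across, fixed in it) rising 8 mm above its rim. All three trays have the same shell: 140 mm long (own x), 60 mm wide (y), 52 mm high; white label holder on the +x end, 8 mm out. Point: on the middle axis 43 mm above the feet's undersides, 9 mm below the rim: height to grip across the 60 mm width. z up. 0.2-0.45 kg.
- tray_discs_grip (a point): Tray like the barrel tray, but with six flat pale discs fixed to its floor. Four tapered feet 22 mm high at x +54 and -30, y +-18 mm. Inside, four ledges 8 mm below the rim. On a tray with its label at the other end the feet stand on the ledges, 44 mm higher than that tray; with labels at one end they pass between: 30 mm higher. Play 2.5 mm across, 6 mm along. Point as for the barrel tray. 0.1-0.3 kg.
- tray_empty_grip (a point): Tray like the disc tray (same feet, ledges, heights, play), but empty. When it nests in another tray, only its top 30 mm stays above that tray's rim, flush sides one above the other, so grip it near the rim to keep the fingertips off the tray below. Point: on the middle axis 43 mm above the feet's undersides, 9 mm below the rim; x towards the label end, z up. 0.1-0.25 kg.
- cover_grip (a point): Mid-grey tray cover, 44 mm high in all: plate 140 (own x) x 60 (y) x 4 mm, beneath it a 124 x 44 x 5 mm plug that drops into a tray with 4 mm play each side, on top an upright grip bar 50 (x) x 14 (y) x 35 mm high. Seated, the plate lies on the rim, its point 35 mm above the tray's point. Point: in the grip bar, 31 mm above the plug's underside, 22 mm above the plate's top; z up.
- base_top (a point): Stacking base: fixed aluminium plate 172 mm (own x) by 92 mm (y), 6 mm thick, with a lip 4 mm higher and 5 mm wide round its edge; a tray's feet stand on the flat inside the lip, which puts its point 43 mm above this one. Point: centre of the flat upper face, 6 mm above the bench; z up.
- bottle_mid (a point): A bystander: white plastic dispenser bottle with a steel cap, 60 mm across, 96 mm tall, standing. The point is on its axis 40 mm above the bench.
- tape_mid (a point): A bystander: yellow tape ring lying flat, 84 mm across, 19 mm high. The point is its centre.
- pot_mid (a point): A bystander: small white pot with red caps in it, 40 mm across, 18 mm high. The point is on its axis 9 mm above the bench.
Mind the look-alikes: they are no part of the job. Leave any brown or orange look-alike of the part that bears cover_grip alone.

How it is judged:
At the end, for the whole second after the job is handed in: Barrel tray within 15 mm and 0.15 rad of the base; disc tray 44 mm above it (on the ledges), empty tray 30 mm above that (nested), cover point 35 mm above that (seated), each +-3 mm in height, within 10 mm and 0.12 rad of the one below; all upright, at rest, released (horizontal distance between tray_barrels_grip and base_top below 0.015 m and angle between the x axis of tray_barrels_grip and the x axis of base_top, either way round below 0.15 rad and z of tray_barrels_grip in the frame of base_top between 0.04 and 0.046 m and angle between each of tray_barrels_grip, tray_discs_grip, tray_empty_grip, cover_grip's own z axis and vertical below 0.06 rad and horizontal distance between tray_discs_grip and tray_barrels_grip below 0.01 m and angle between the x axis of tray_discs_grip and the x axis of tray_barrels_grip, either way round below 0.12 rad and z of tray_discs_grip in the frame of tray_barrels_grip between 0.041 and 0.047 m and horizontal distance between tray_empty_grip and tray_discs_grip below 0.01 m and angle between the x axis of tray_empty_grip and the x axis of tray_discs_grip, either way round below 0.12 rad and z of tray_empty_grip in the frame of tray_discs_grip between 0.027 and 0.033 m and horizontal distance between cover_grip and tray_empty_grip below 0.01 m and angle between the x axis of cover_grip and the x axis of tray_empty_grip, either way round below 0.12 rad and z of cover_grip in the frame of tray_empty_grip between 0.032 and 0.038 m and linear speed of each of tray_barrels, tray_discs, tray_empty, cover below 0.02 m/s and angular speed of each of tray_barrels, tray_discs, tray_empty, cover below 0.2 rad/s); the robot touches nothing.
It fails at once if a loaded tray is tipped by more than 0.5 rad (angle between any of tray_barrels_grip, tray_discs_grip's own z axis and vertical above 0.5 rad).
It fails at once if the bottle, the tape ring or the pot is moved by more than 30 mm (distance of any of bottle_mid, tape_mid, pot_mid from where it was at the start of the episode above 0.03 m).
It also fails if it takes over 120 s, if anything falls off the work surface, if the arm or the gripper's body presses on something with over 40 N, if the wrist force passes 120 N, or if a joint passes its speed limit or range.

## Working session

There is one attempt and no reset: what is moved stays moved. The work goes in short steps, Python scripts to look and compute and a tool call to move; the robot and the scene stay as the last step left them, time stands still between calls to the robot, and variables do not carry over. Pictures are saved under pics/ and viewed, at most 14 in all, crops included, and the job is handed in when it is done.

Besides the shell and the picture viewer there is one more tool, called after "Call:" by a JSON object that holds its "api" and its "payload". jog_arm: Moves the arm, as the interface text tells. Its arguments: {"type":"object","properties":{"steps":{"type":"array","items":{"type":"array","items":{"type":"array","items":{"type":"number"}}}},"newtons":{"type":"number"}},"required":["steps"]}

```bash
mkdir -p pics
python3 - <<'E'
from station import arm, vision
import cv2,numpy as np
np.set_printoptions(precision=4,suppress=True)
for n in("scene","top"):
    f=vision.grab_frame(n); cv2.imwrite(f"pics/{n}0.png",f["color"][...,::-1]); print(n,f["vfov"],f["cx"],f["cy"]);print(f["extrinsics"])
s=arm.get_state();print(s)
E
```

```text
scene 49.00948951890624 319.94480167371614 200.91764432777882
[[ 0.8794  0.476   0.0024 -0.402 ]
 [ 0.2604 -0.4769 -0.8395 -0.0721]
 [-0.3985  0.7389 -0.5433  1.3568]
 [ 0.      0.      0.      1.    ]]
top 45.48684748330481 327.4046498876416 208.75418581993915
[[-0.0027 -0.9999  0.0114 -0.0373]
 [-0.9939  0.0014 -0.1101  0.466 ]
 [ 0.1101 -0.0116 -0.9939  1.4803]
 [ 0.      0.      0.      1.    ]]
{'t': 0.1, 'q': array([-0.8709,  0.3594,  0.0112, -0.0003, -1.2241, -0.2881]), 'qd': array([ 0.0001, -0.0012,  0.0021,  0.0005,  0.0004,  0.    ]), 'joint_efforts': array([ -0.0009, -58.4159,  29.3753,   7.0154,   0.0102,  -0.0001]), 'eef_pos': array([ 0.27  , -0.6182,  0.2257]), 'ee_rot': array([ 3.1401, -0.0001, -2.7299]), 'force': array([0.4113, 0.4612, 0.6526]), 'moment': array([ 0.0092, -0.0156, -0.0115]), 'gripper_force': 0.0, 'width': 0.08755914319659802}
```

View pics/scene0.png

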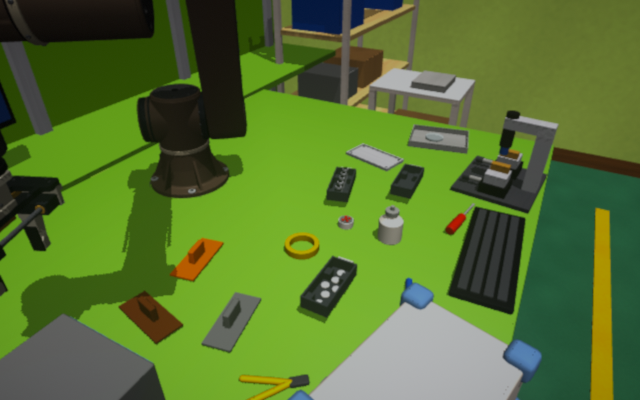

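View pics/top0.png

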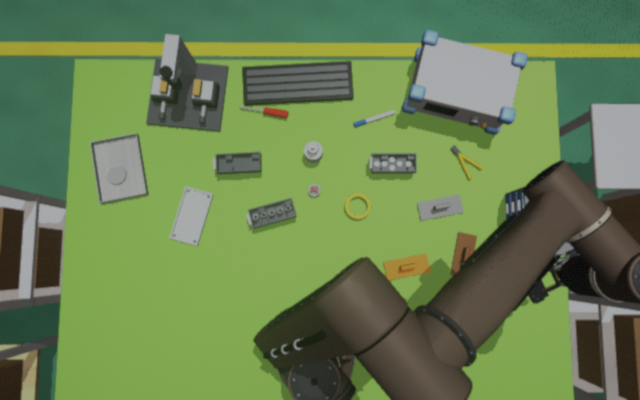

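Scene and top pictures show these candidates. Cover: grey (top 440,208 / scene 232,320) against the orange (407,266) and brown (464,253) look-alikes, so I take the grey one. Base: light framed plate (191,215), against the dish (119,168). Trays: discs (393,163), barrels (272,214), empty (238,163), against the black ribbed tray (298,83). Next I check the choices in a close crop.

Run:
```python
import cv2,numpy as np
im=cv2.imread("pics/top0.png")
T=[]
for u,v in((191,215),(272,214),(393,163),(238,163),(440,208)):
    c=im[v-32:v+33,u-32:u+33]; c=cv2.resize(c,(260,260),interpolation=cv2.INTER_CUBIC)
    for k in range(0,65,10): cv2.putText(c,str(u-32+k),(k*4,8),0,.3,(0,0,255));cv2.putText(c,str(v-32+k),(0,k*4+4),0,.3,(0,0,255))
    T.append(c)
s=cv2.imread("pics/scene0.png")[150:215,320:430]
T.append(cv2.resize(s,(260,260*65//110)))
T[-1]=cv2.copyMakeBorder(T[-1],0,260-T[-1].shape[0],0,0,0)
cv2.imwrite("pics/crops.png",np.vstack([np.hstack(T[:3]),np.hstack(T[3:])]))
```

```text
(no output)
```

View pics/crops.png

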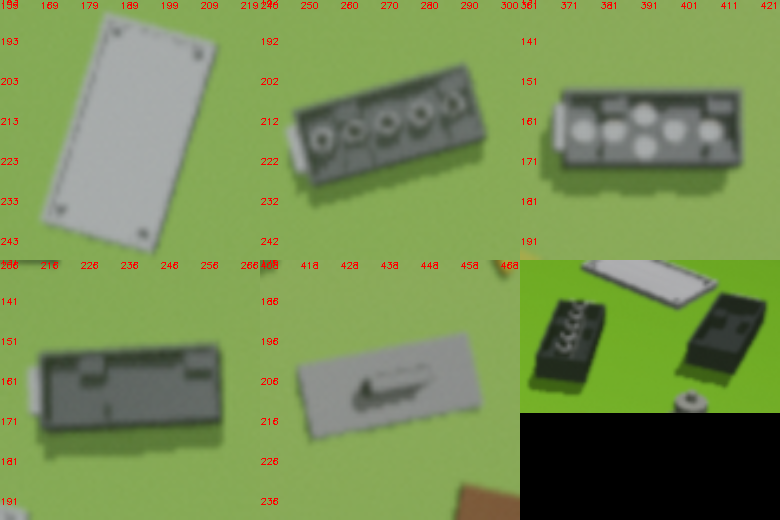

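```bash
cat > h.py <<'E'
from station import arm, vision
import cv2,numpy as np
from scipy.optimize import minimize
np.set_printoptions(precision=4,suppress=True)
def box(x0,x1,y0,y1,z0,z1): return np.array([[x,y,z] for x in(x0,x1) for y in(y0,y1) for z in(z0,z1)])/1000
TRAY=[box(-70,70,-30,30,22,52),box(70,78,-19,19,30,50)]+[box(x-8,x+8,y-8,y+8,0,25) for x in(54,-30) for y in(18,-18)]
MODEL=dict(base=[box(-86,86,-46,46,0,10)],tray=TRAY,cover=[box(-70,70,-30,30,5,9),box(-25,25,-7,7,9,44),box(-62,62,-22,22,0,5)],bottle=[box(-30,30,-30,30,0,75)])
def frame(n):
    f=vision.grab_frame(n); f["f"]=200/np.tan(np.radians(f["vfov"])/2); return f
def proj(f,P):
    c=P@f["extrinsics"][:3,:3].T+f["extrinsics"][:3,3]; return c[:,:2]/c[:,2:]*f["f"]+[f["cx"],f["cy"]]
def ray(f,u,v,z):
    R=f["extrinsics"][:3,:3];t=f["extrinsics"][:3,3];o=-R.T@t;d=R.T@np.array([(u-f["cx"])/f["f"],(v-f["cy"])/f["f"],1]);return o+d*(z-o[2])/d[2]
def mask(f,u,v):
    h=cv2.cvtColor(f["color"],cv2.COLOR_RGB2HSV); m=((h[...,0]<33)|(h[...,0]>62)|(h[...,1]<75)).astype(np.uint8)
    m=cv2.morphologyEx(m,cv2.MORPH_CLOSE,np.ones((3,3)))
    cs,_=cv2.findContours(m,cv2.RETR_EXTERNAL,cv2.CHAIN_APPROX_NONE)
    c=max(cs,key=lambda c:cv2.pointPolygonTest(c,(float(u),float(v)),True)); o=np.zeros_like(m); cv2.drawContours(o,[c],-1,1,-1); return o,cv2.boundingRect(c)
S=6
def render(f,parts,p,bb):
    x,y,w,h=bb; x-=8;y-=8;w+=16;h+=16
    im=np.zeros((h*S,w*S),np.uint8); c,s=np.cos(p[2]),np.sin(p[2]); R=np.array([[c,-s,0],[s,c,0],[0,0,1]])
    for b in parts:
        q=(proj(f,b@R.T+[p[0],p[1],p[3]])-[x-.5,y-.5])*S
        cv2.fillConvexPoly(im,cv2.convexHull((q*16).round().astype(np.int32)),1,shift=4)
    return im.reshape(h,S,w,S).mean((1,3)),(slice(y,y+h),slice(x,x+w))
def fit(kind,views,p0,z=0):
    M=[(f,)+mask(f,*uv) for f,uv in views]
    def cost(p):
        e=0
        for f,m,bb in M:
            r,sl=render(f,MODEL[kind],[*p,z],bb); e+=np.abs(r-m[sl]).sum()/m.sum()
        return e
    best=None
    for dy in(-.25,0,.25):
        s0=np.array([p0[0],p0[1],p0[2]+dy]); sim=s0+np.array([[0,0,0],[.015,0,0],[0,.015,0],[0,0,.15]])
        r=minimize(cost,s0,method="Nelder-Mead",options=dict(initial_simplex=sim,xatol=1e-4,fatol=1e-5))
        if best is None or r.fun<best.fun: best=r
    return best.x,best.fun
E
cat > m.py <<'E'
from h import *
ft,fs=frame("top"),frame("scene")
for n,k,uv,us,z,yaw in(("base","base",(191,215),(375,156),.01,0.3),("barrel","tray",(272,214),(342,185),.05,1.4+.3),("disc","tray",(393,163),(329,287),.05,1.57),("empty","tray",(238,163),(407,181),.05,1.57),("cover","cover",(438,209),(232,320),.01,1.7)):
    p=ray(ft,*uv,z)
    for V in([(ft,uv)],[(fs,us)],[(ft,uv),(fs,us)]):
        try: print(n,*fit(k,V,[p[0],p[1],yaw]), mask(V[0][0],*V[0][1])[1])
        except Exception as e: print(n,e)
for n,uv,z in(("bottle",(313,148),.08),("tape",(358,207),.01),("pot",(314,190),.01)): print(n,ray(ft,*uv,z))
E
python3 m.py
```

```text
base [ 0.4469  0.3968 -0.2743] 0.031805722690199226 (169, 186, 44, 60)
base [ 0.4459  0.4002 -0.2728] 0.08348227584152518 (347, 144, 56, 27)
base [ 0.4462  0.3972 -0.2703] 0.1308137315313978 (169, 186, 44, 60)
barrel [0.4522 0.1363 1.8395] 0.07261423496263629 (246, 198, 50, 30)
barrel [0.4387 0.1772 1.9514] 0.6330763582966226 (328, 168, 27, 26)
barrel [0.4524 0.1364 1.8861] 0.819055750644495 (246, 198, 50, 30)
disc [ 0.6122 -0.2476  1.5693] 0.04651509726697696 (369, 153, 48, 20)
disc [ 0.6056 -0.2249  1.6615] 0.5408104261186727 (301, 257, 55, 51)
disc [ 0.6121 -0.2474  1.5994] 0.6838608492713733 (369, 153, 48, 20)
empty [0.6128 0.2443 1.6022] 0.10685909373060211 (213, 152, 48, 22)
empty [0.6076 0.2662 1.7042] 0.36328976034858385 (392, 165, 31, 31)
empty [0.6125 0.2451 1.6869] 0.5287276312251665 (213, 152, 48, 22)
cover [ 0.4736 -0.3993  1.7689] 0.04080167123645385 (417, 194, 47, 27)
cover [ 0.4743 -0.3968  1.7678] 0.07218500473677088 (202, 293, 58, 59)
cover [ 0.4739 -0.3986  1.7705] 0.12398883419775225 (417, 194, 47, 27)
bottle [0.6486 0.0064 0.08  ]
tape [ 0.4732 -0.1362  0.01  ]
pot [0.5282 0.0044 0.01  ]
```

```bash
python3 - <<'E'
s=open('h.py').read()
a=s.index("    h=cv2.cvtColor"); b=s.index("    m=cv2.morph")
s=s[:a]+'''    c=cv2.GaussianBlur(f["color"],(3,3),0)[max(v-45,0):v+45,max(u-45,0):u+45].astype(float)+2; r=c[...,2]/c[...,1]
    t,mm=cv2.threshold((np.clip(r,0,1.2)*200).astype(np.uint8),0,1,cv2.THRESH_OTSU); m=np.zeros(f["color"].shape[:2],np.uint8); m[max(v-45,0):v+45,max(u-45,0):u+45]=mm
'''+s[b:]
open('h.py','w').write(s)
E
python3 m.py
python3 - <<'E'
from h import *
f=frame("scene"); print(f["color"][181,407],f["color"][195,403],f["color"][287,329],f["color"][230,250],f["color"][212,395])
T=[]
for g,uv in((f,(342,185)),(f,(329,287)),(f,(407,181))):
    m,bb=mask(g,*uv);u,v=uv; c=g["color"][...,::-1].copy(); cs,_=cv2.findContours(m,0,1); cv2.drawContours(c,cs,-1,(0,0,255),1)
    T.append(cv2.resize(c[v-35:v+35,u-35:u+35],(260,260),interpolation=0))
cv2.imwrite("pics/mask.png",np.hstack(T))
E
```

```text
base [ 0.4471  0.3968 -0.2745] 0.027607883112470265 (169, 186, 44, 60)
base [ 0.446   0.4013 -0.2736] 0.04403708386009271 (346, 143, 58, 28)
base [ 0.4469  0.3981 -0.2748] 0.10669949864964885 (169, 186, 44, 60)
barrel [0.4521 0.1363 1.8406] 0.08225308641975308 (246, 198, 50, 30)
barrel [0.4507 0.1418 1.8996] 0.17984006734006733 (328, 168, 27, 33)
barrel [0.452  0.1363 1.8822] 0.2902413019079686 (246, 198, 50, 30)
disc [ 0.612  -0.2473  1.5877] 0.06022561863173217 (369, 153, 48, 20)
disc [ 0.611  -0.2436  1.6105] 0.08925686591276252 (301, 256, 55, 60)
disc [ 0.6119 -0.2456  1.5911] 0.17178569450290637 (369, 153, 48, 20)
empty [0.613  0.2453 1.5844] 0.14593794257757178 (213, 152, 48, 21)
empty [0.6106 0.25   1.6846] 0.17381902860944778 (391, 165, 32, 32)
empty [0.6117 0.2447 1.6785] 0.34073032960729754 (213, 152, 48, 21)
cover [ 0.4736 -0.3992  1.7608] 0.04003761923955395 (417, 194, 47, 26)
cover [ 0.4746 -0.3973  1.7632] 0.0467628268458144 (202, 293, 59, 59)
cover [ 0.4741 -0.3981  1.7637] 0.1012214067776592 (417, 194, 47, 26)
bottle [0.6486 0.0064 0.08  ]
tape [ 0.4732 -0.1362  0.01  ]
pot [0.5282 0.0044 0.01  ]
[53 59 55] [32 39 27] [65 71 65] [118 177  40] [142 143 137]
```

View pics/mask.png

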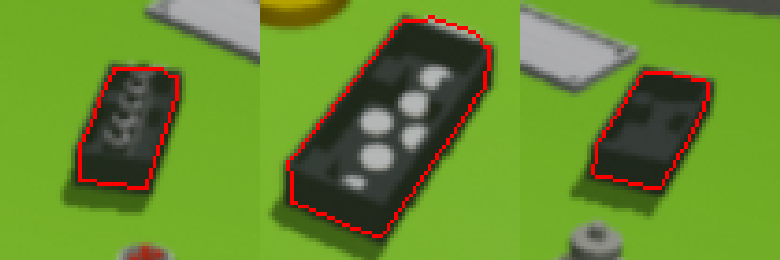

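Scene masks follow the trays well (barrel, disc and empty outlines all closed). The empty tray's yaw disagrees between the two views, so I overlay the fit on the top view.

Run:
```python
from h import *
f=frame("top");T=[]
for p,uv in(((.452,.1363,1.84),(272,214)),((.612,-.2465,1.588),(393,163)),((.6125,.245,1.63),(238,163))):
    u,v=uv;m,bb=mask(f,*uv);K=8;c=cv2.resize(f["color"][v-22:v+22,u-33:u+33,::-1],None,fx=K,fy=K,interpolation=0)
    cs,_=cv2.findContours(cv2.resize(m[v-22:v+22,u-33:u+33],None,fx=K,fy=K,interpolation=0),0,1);cv2.drawContours(c,cs,-1,(0,0,255),1)
    R=np.array([[np.cos(p[2]),-np.sin(p[2]),0],[np.sin(p[2]),np.cos(p[2]),0],[0,0,1]])
    for z,col in((.052,(255,255,0)),(.022,(255,0,255))):
        q=(proj(f,np.array([[.07,.03,z],[.07,-.03,z],[-.07,-.03,z],[-.07,.03,z]])@R.T+[p[0],p[1],0])-[u-33.5,v-22.5])*K
        cv2.polylines(c,[q.astype(np.int32)],True,col,1)
    T.append(c)
T.append(np.zeros_like(c));cv2.imwrite("pics/ov.png",cv2.resize(np.vstack([np.hstack(T[:2]),np.hstack(T[2:])]),(800,533)))
```

```text
(no output)
```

View pics/ov.png

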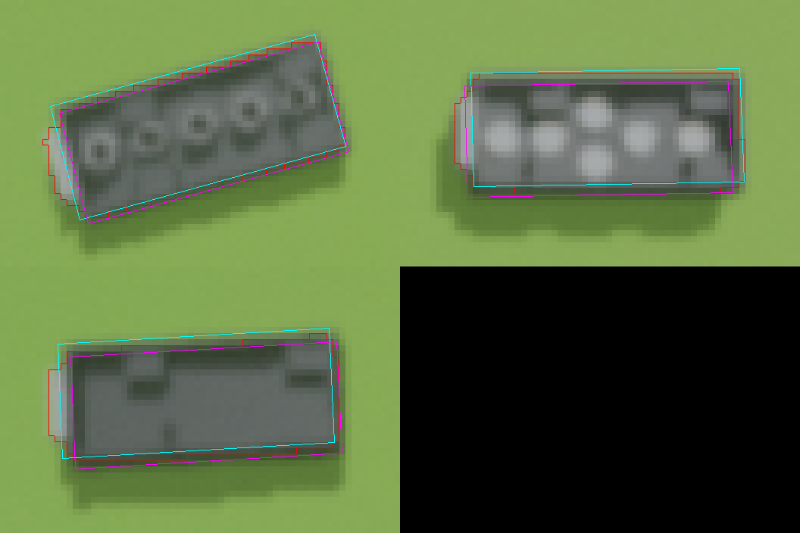

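Overlay: the barrel and disc fits lie on the rims; the empty tray sits about 1 px (3 mm) further towards -y, yaw about 1.62. All heights, sizes and reaches agree with what is given. First reach: barrel tray.

```bash
cat > go.py <<'E'
import sys
from h import *
# usage: go.py x y z psi  [x y z psi ...] -> each leg in units of jog rows, starting from measured pose, legs chained ideal
s=arm.get_state(); p=np.array(s["eef_pos"]); r=np.array(s["ee_rot"]); yaw=r[2]
print("t",round(s["t"],2),"pos",p,"rot",r,"q",s["q"],"w",round(s["width"],4),"F",s["force"],"gf",round(s["gripper_force"],1))
a=list(map(float,sys.argv[1:]))
for i in range(0,len(a),4):
    d=np.array(a[i:i+3])-p; c,sn=np.cos(yaw),np.sin(yaw)
    sh=np.array([c*d[0]+sn*d[1], sn*d[0]-c*d[1], -d[2]])/.25
    dy=(a[i+3]-yaw+np.pi)%(2*np.pi)-np.pi
    print("shift",sh.round(3),"rz",round(-dy/(np.pi/4),3)); p=np.array(a[i:i+3]); yaw=a[i+3]
E
python3 go.py .45 -.42 .227 -2.33  .5 -.2 .227 -1.6  .49 0 .227 -1.307 .452 .136 .227 -1.307
```

```text
t 0.4 pos [ 0.2701 -0.6185  0.2264] rot [ 3.1414 -0.     -2.7298] q [-0.8709  0.3587  0.0118 -0.     -1.2241 -0.2881] w 0.088 F [ 0.3895 -0.0797  0.0356] gf 0.0
shift [-0.977  0.44  -0.002] rz -0.509
shift [-0.776  0.461 -0.   ] rz -0.929
shift [-0.798  0.063 -0.   ] rz -0.373
shift [-0.565  0.005 -0.   ] rz -0.0
```

Call:
{"api": "jog_arm", "payload": {"steps": [[[0, -0.977, 0.44, 0, 0, 0, -0.509], [0, -0.977, 0.44, 0, 0, 0, -0.509], [0, -0.977, 0.44, 0, 0, 0, -0.509], [0, -0.977, 0.44, 0, 0, 0, -0.509], [0, -0.977, 0.44, 0, 0, 0, -0.509], [0, -0.977, 0.44, 0, 0, 0, -0.509], [0, -0.977, 0.44, 0, 0, 0, -0.509]]]}}

```text
t: 1.1
eef_pos: [0.4518, -0.4181, 0.2268]
ee_rot: [-3.141, 0.0, -2.326]
force: [0.3, -0.1, 0.2]
width: 0.0876
gripper_force: 0.0
```

Call:
{"api": "jog_arm", "payload": {"steps": [[[0, -0.776, 0.461, 0, 0, 0, -0.929], [0, -0.776, 0.461, 0, 0, 0, -0.929], [0, -0.776, 0.461, 0, 0, 0, -0.929], [0, -0.776, 0.461, 0, 0, 0, -0.929], [0, -0.776, 0.461, 0, 0, 0, -0.929], [0, -0.776, 0.461, 0, 0, 0, -0.929], [0, -0.776, 0.461, 0, 0, 0, -0.929]]]}}

```text
t: 1.8
eef_pos: [0.4998, -0.2002, 0.2267]
ee_rot: [-3.141, -0.0, -1.601]
force: [0.1, -0.1, -0.0]
width: 0.088
gripper_force: 0.0
```

Call:
{"api": "jog_arm", "payload": {"steps": [[[0, -0.798, 0.063, 0, 0, 0, -0.373], [0, -0.798, 0.063, 0, 0, 0, -0.373], [0, -0.798, 0.063, 0, 0, 0, -0.373], [0, -0.798, 0.063, 0, 0, 0, -0.373], [0, -0.798, 0.063, 0, 0, 0, -0.373], [0, -0.798, 0.063, 0, 0, 0, -0.373]]]}}

```text
t: 2.4
eef_pos: [0.4901, -0.0001, 0.2266]
ee_rot: [3.142, -0.0, -1.307]
force: [0.1, 0.2, 0.2]
width: 0.088
gripper_force: 0.0
```

Call:
{"api": "jog_arm", "payload": {"steps": [[[0, -0.565, 0.005, 0, 0, 0, 0], [0, -0.565, 0.005, 0, 0, 0, 0], [0, -0.565, 0.005, 0, 0, 0, 0], [0, -0.565, 0.005, 0, 0, 0, 0], [0, -0.565, 0.005, 0, 0, 0, 0], [0, -0.565, 0.005, 0, 0, 0, 0]]]}}

```text
t: 3.0
eef_pos: [0.4525, 0.1343, 0.2264]
ee_rot: [3.141, -0.0, -1.31]
force: [0.7, 0.1, -0.1]
width: 0.0876
gripper_force: 0.0
```

```bash
python3 go.py .451 .136 .10 -1.307 .451 .136 .025 -1.307
```

```text
t 3.0 pos [0.4525 0.1343 0.2264] rot [ 3.1411 -0.0003 -1.3101] q [ 0.707   0.0188 -0.4174  0.0001 -1.1352 -0.4463] w 0.0876 F [ 0.6602  0.0553 -0.1013] gf 0.0
shift [-0.008  0.004  0.506] rz -0.004
shift [ 0.  -0.   0.3] rz -0.0
```

Call:
{"api": "jog_arm", "payload": {"steps": [[[0, 0, 0, 0.2, 0, 0, 0], [0, 0, 0, 0.4, 0, 0, 0], [0, -0.008, 0.004, 0.52, 0, 0, 0], [0, -0.008, 0.004, 0.62, 0, 0, 0], [0, -0.008, 0.004, 0.7, 0, 0, 0], [0, -0.008, 0.004, 0.76, 0, 0, 0], [0, -0.008, 0.004, 0.8, 0, 0, 0], [0, -0.008, 0.004, 0.8, 0, 0, 0]]]}}

```text
t: 3.8
eef_pos: [0.4503, 0.1359, 0.0254]
ee_rot: [3.139, -0.001, -1.31]
force: [-0.2, -0.3, 0.2]
width: 0.0876
gripper_force: 0.0
```

Call:
{"api": "jog_arm", "payload": {"steps": [[[255, 0, 0, 0, 0, 0, 0], [255, 0, 0, 0, 0, 0, 0], [255, 0, 0, 0, 0, 0, 0], [255, 0, 0, 0, 0, 0, 0], [255, 0, 0, 0, 0, 0, 0], [255, 0, 0, 0, 0, 0, 0], [255, 0, 0, 0, 0, 0, 0], [255, 0, 0, 0, 0, 0, 0]]], "newtons": 25}}

```text
t: 4.6
eef_pos: [0.451, 0.138, 0.0271]
ee_rot: [-3.141, 0.0, -1.307]
force: [-0.4, -0.2, 6.3]
width: 0.0603
gripper_force: 25.0
```

Call:
{"api": "jog_arm", "payload": {"steps": [[[255, 0, 0, -0.02, 0, 0, 0], [255, 0, 0, -0.06, 0, 0, 0], [255, 0, 0, -0.12, 0, 0, 0], [255, 0, 0, -0.2, 0, 0, 0], [255, 0, 0, -0.28, 0, 0, 0], [255, 0, 0, -0.36, 0, 0, 0], [255, 0, 0, -0.4, 0, 0, 0], [255, 0, 0, -0.4, 0, 0, 0]]]}}

```text
t: 5.4
eef_pos: [0.4511, 0.1382, 0.128]
ee_rot: [-3.139, 0.001, -1.307]
force: [0.2, 0.1, -3.8]
width: 0.0604
gripper_force: 25.0
```

```bash
python3 go.py .48 .28 .125 -1.95 .45 .395 .125 -2.65 .447 .398 .125 -3.416
```

```text
t 5.4 pos [0.4511 0.1382 0.128 ] rot [-3.139   0.0013 -1.3074] q [ 0.7158  0.1144 -0.5627 -0.     -0.8908 -0.4524] w 0.0604 F [ 0.1504  0.1252 -3.848 ] gf 25.0
shift [-0.518 -0.259  0.012] rz 0.818
shift [-0.383  0.282 -0.   ] rz 0.891
shift [ 0.005  0.016 -0.   ] rz 0.975
```

Call:
{"api": "jog_arm", "payload": {"steps": [[[255, -0.06, -0.03, 0, 0, 0, 0.1], [255, -0.14, -0.07, 0, 0, 0, 0.2], [255, -0.23, -0.115, 0, 0, 0, 0.35], [255, -0.32, -0.16, 0, 0, 0, 0.5], [255, -0.41, -0.205, 0, 0, 0, 0.65], [255, -0.48, -0.24, 0, 0, 0, 0.75], [255, -0.518, -0.259, 0, 0, 0, 0.818], [255, -0.518, -0.259, 0, 0, 0, 0.818]]]}}

```text
t: 6.2
eef_pos: [0.479, 0.2803, 0.1249]
ee_rot: [3.141, -0.002, -1.95]
force: [0.2, -0.5, -3.2]
width: 0.0598
gripper_force: 25.0
```

Call:
{"api": "jog_arm", "payload": {"steps": [[[255, -0.05, 0.03, 0, 0, 0, 0.1], [255, -0.1, 0.08, 0, 0, 0, 0.25], [255, -0.18, 0.14, 0, 0, 0, 0.4], [255, -0.26, 0.19, 0, 0, 0, 0.55], [255, -0.32, 0.24, 0, 0, 0, 0.7], [255, -0.36, 0.27, 0, 0, 0, 0.82], [255, -0.383, 0.282, 0, 0, 0, 0.891], [255, -0.383, 0.282, 0, 0, 0, 0.891]]]}}

```text
t: 7.0
eef_pos: [0.4487, 0.3943, 0.1254]
ee_rot: [-3.141, -0.002, -2.649]
force: [0.6, -0.3, -3.6]
width: 0.0597
gripper_force: 25.0
```

Call:
{"api": "jog_arm", "payload": {"steps": [[[255, 0.005, 0.016, 0, 0, 0, 0.1], [255, 0.005, 0.016, 0, 0, 0, 0.25], [255, 0.005, 0.016, 0, 0, 0, 0.4], [255, 0.005, 0.016, 0, 0, 0, 0.55], [255, 0.005, 0.016, 0, 0, 0, 0.7], [255, 0.005, 0.016, 0, 0, 0, 0.85], [255, 0.005, 0.016, 0, 0, 0, 0.975], [255, 0.005, 0.016, 0, 0, 0, 0.975]]]}}

```text
t: 7.8
eef_pos: [0.4462, 0.3963, 0.1259]
ee_rot: [-3.14, -0.001, 2.868]
force: [1.1, -0.6, -3.6]
width: 0.0597
gripper_force: 25.0
```

```bash
python3 go.py .447 .398 .05 -3.416 .447 .398 .031 -3.416
python3 - <<'E'
from h import *
f=frame("top"); u,v=map(int,proj(f,np.array([[.447,.398,.1]]))[0]); g=frame("scene"); a,b=map(int,proj(g,np.array([[.447,.398,.1]]))[0])
A=cv2.resize(f["color"][v-50:v+50,u-60:u+60,::-1],None,fx=3.3,fy=3.3);B=cv2.resize(g["color"][b-50:b+50,a-60:a+60,::-1],None,fx=3.3,fy=3.3)
cv2.imwrite("pics/b1.png",np.hstack([A,B]))
E
```

```text
t 7.8 pos [0.4462 0.3963 0.1259] rot [-3.1404 -0.0006  2.868 ] q [ 1.0533  0.3152 -0.2979 -0.0003 -0.9591 -2.8976] w 0.0597 F [ 1.1228 -0.6259 -3.6016] gf 25.0
shift [-0.001  0.007  0.304] rz 0.001
shift [0.    0.    0.076] rz -0.0
```

View pics/b1.png

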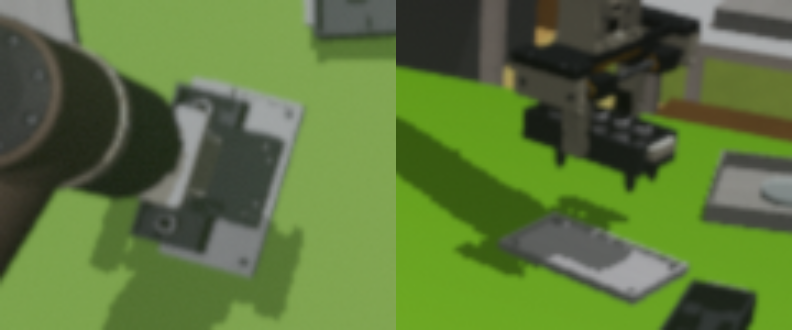

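The picture shows the barrel tray level in the gripper above the base (base at left crop 240,180; label towards scene right). Lowering it.

Call:
{"api": "jog_arm", "payload": {"steps": [[[255, 0, 0.006, 0.06, 0, 0, 0], [255, 0, 0.006, 0.14, 0, 0, 0], [255, 0, 0.006, 0.22, 0, 0, 0], [255, 0, 0.006, 0.29, 0, 0, 0], [255, 0, 0.006, 0.33, 0, 0, 0], [255, 0, 0.006, 0.355, 0, 0, 0], [255, 0, 0.006, 0.365, 0, 0, 0], [255, 0, 0.006, 0.365, 0, 0, 0]]]}}

```text
t: 8.7
eef_pos: [0.4469, 0.3991, 0.0356]
ee_rot: [3.141, 0.0, 2.868]
force: [0.4, -0.8, -3.7]
width: 0.0599
gripper_force: 25.0
```

Call:
{"api": "jog_arm", "payload": {"steps": [[[255, 0, 0, 0.004, 0, 0, 0], [255, 0, 0, 0.008, 0, 0, 0], [255, 0, 0, 0.01, 0, 0, 0], [255, 0, 0, 0.01, 0, 0, 0]]]}}

```text
t: 9.1
eef_pos: [0.4469, 0.3992, 0.0333]
ee_rot: [3.141, 0.0, 2.868]
force: [-0.2, 0.3, -0.6]
width: 0.0597
gripper_force: 25.0
```

Call:
{"api": "jog_arm", "payload": {"steps": [[[255, 0, 0, 0.004, 0, 0, 0], [255, 0, 0, 0.004, 0, 0, 0], [0, 0, 0, 0.004, 0, 0, 0], [0, 0, 0, 0.004, 0, 0, 0], [0, 0, 0, 0.004, 0, 0, 0], [0, 0, 0, 0.004, 0, 0, 0], [0, 0, 0, 0.004, 0, 0, 0]]]}}

```text
t: 9.8
eef_pos: [0.4468, 0.399, 0.0317]
ee_rot: [-3.142, 0.0, 2.868]
force: [-0.1, -0.9, -0.3]
width: 0.087
gripper_force: 0.0
```

Call:
{"api": "jog_arm", "payload": {"steps": [[[0, 0, 0, -0.05, 0, 0, 0], [0, 0, 0, -0.15, 0, 0, 0], [0, 0, 0, -0.3, 0, 0, 0], [0, 0, 0, -0.45, 0, 0, 0], [0, 0, 0, -0.6, 0, 0, 0], [0, 0, 0, -0.7, 0, 0, 0], [0, 0, 0, -0.7, 0, 0, 0]]]}}

```text
t: 10.5
eef_pos: [0.4482, 0.4006, 0.2125]
ee_rot: [3.134, 0.003, 2.868]
force: [-0.9, -0.1, 0.6]
width: 0.0875
gripper_force: 0.0
```

```bash
python3 go.py .49 .25 .207 -2.65  .52 .05 .207 -1.9 .58 -.15 .207 -1.555 .61 -.247 .207 -1.555
```

```text
t 10.5 pos [0.4482 0.4006 0.2125] rot [3.134  0.0032 2.8683] q [ 1.0549  0.2428 -0.1854  0.0014 -1.1345 -2.8995] w 0.0875 F [-0.9283 -0.1067  0.559 ] gf 0.0
shift [-0.323 -0.535  0.022] rz -0.974
shift [ 0.272 -0.762 -0.   ] rz -0.955
shift [ 0.679 -0.486 -0.   ] rz -0.439
shift [ 0.39  -0.114 -0.   ] rz -0.0
```

Call:
{"api": "jog_arm", "payload": {"steps": [[[0, -0.323, -0.535, 0, 0, 0, -0.974], [0, -0.323, -0.535, 0, 0, 0, -0.974], [0, -0.323, -0.535, 0, 0, 0, -0.974], [0, -0.323, -0.535, 0, 0, 0, -0.974], [0, -0.323, -0.535, 0, 0, 0, -0.974], [0, -0.323, -0.535, 0, 0, 0, -0.974], [0, -0.323, -0.535, 0, 0, 0, -0.974]]]}}

```text
t: 11.2
eef_pos: [0.4882, 0.2483, 0.2069]
ee_rot: [3.142, -0.0, -2.654]
force: [-0.4, 1.1, 0.5]
width: 0.0877
gripper_force: 0.0
```

Call:
{"api": "jog_arm", "payload": {"steps": [[[0, 0.272, -0.762, 0, 0, 0, -0.955], [0, 0.272, -0.762, 0, 0, 0, -0.955], [0, 0.272, -0.762, 0, 0, 0, -0.955], [0, 0.272, -0.762, 0, 0, 0, -0.955], [0, 0.272, -0.762, 0, 0, 0, -0.955], [0, 0.272, -0.762, 0, 0, 0, -0.955]]]}}

```text
t: 11.8
eef_pos: [0.5182, 0.0464, 0.2068]
ee_rot: [3.141, -0.0, -1.901]
force: [-0.2, 1.0, 1.0]
width: 0.0874
gripper_force: 0.0
```

Call:
{"api": "jog_arm", "payload": {"steps": [[[0, 0.679, -0.486, 0, 0, 0, -0.439], [0, 0.679, -0.486, 0, 0, 0, -0.439], [0, 0.679, -0.486, 0, 0, 0, -0.439], [0, 0.679, -0.486, 0, 0, 0, -0.439], [0, 0.679, -0.486, 0, 0, 0, -0.439], [0, 0.679, -0.486, 0, 0, 0, -0.439], [0, 0.679, -0.486, 0, 0, 0, -0.439]]]}}

```text
t: 12.5
eef_pos: [0.5781, -0.1516, 0.2062]
ee_rot: [3.141, 0.0, -1.559]
force: [0.6, 0.6, -0.2]
width: 0.0878
gripper_force: 0.0
```

Call:
{"api": "jog_arm", "payload": {"steps": [[[0, 0.39, -0.114, 0, 0, 0, 0], [0, 0.39, -0.114, 0, 0, 0, 0], [0, 0.39, -0.114, 0, 0, 0, 0], [0, 0.39, -0.114, 0, 0, 0, 0], [0, 0.39, -0.114, 0, 0, 0, 0]]]}}

```text
t: 13.0
eef_pos: [0.6081, -0.2473, 0.2068]
ee_rot: [3.141, 0.0, -1.555]
force: [1.1, 0.4, -0.3]
width: 0.0877
gripper_force: 0.0
```

```bash
python3 go.py .61 -.247 .025 -1.555
python3 - <<'E'
from h import *
ft,fs=frame("top"),frame("scene")
MODEL["tray"]=TRAY+[box(-60,60,-8,8,30,60)]
T=[]
for f in(ft,fs):
    u,v=map(int,proj(f,np.array([[.447,.399,.06]]))[0]); c=f["color"][v-30:v+30,u-38:u+38,::-1]; K=5;c=cv2.resize(c,None,fx=K,fy=K)
    for p in((.447,.399,-.2745),):
        R=np.array([[np.cos(p[2]),-np.sin(p[2]),0],[np.sin(p[2]),np.cos(p[2]),0],[0,0,1]])
        q=(proj(f,np.array([[.07,.03,.058],[.07,-.03,.058],[-.07,-.03,.058],[-.07,.03,.058]])@R.T+[p[0],p[1],0])-[u-38.5,v-30.5])*K
        cv2.polylines(c,[q.astype(np.int32)],True,(0,255,255),1)
        q=(proj(f,np.array([[.086,.046,.01],[.086,-.046,.01],[-.086,-.046,.01],[-.086,.046,.01]])@R.T+[p[0],p[1],0])-[u-38.5,v-30.5])*K
        cv2.polylines(c,[q.astype(np.int32)],True,(255,0,255),1)
    T.append(c)
cv2.imwrite("pics/b2.png",np.hstack(T))
E
```

```text
t 13.0 pos [ 0.6081 -0.2473  0.2068] rot [ 3.1414  0.0003 -1.5553] q [-0.0899  0.3408 -0.06   -0.0003 -1.1702  0.1055] w 0.0877 F [ 1.0879  0.3954 -0.3202] gf 0.0
shift [-0.001 -0.008  0.727] rz -0.0
```

View pics/b2.png

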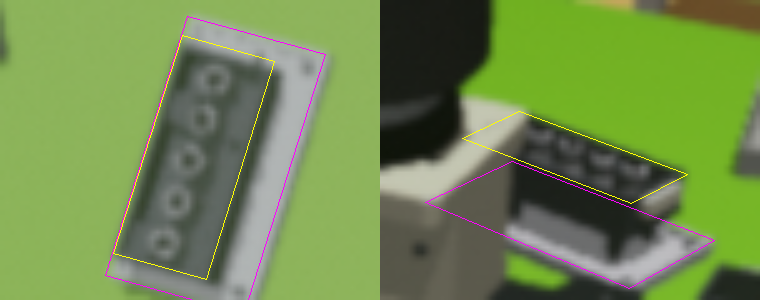

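Run:
```python
from h import *
f=frame("top")
u0,v0=map(int,proj(f,np.array([[.447,.399,.06]]))[0])
print("now",ray(f,189/5+u0-38.5+.0,160.4/5+v0-30.5,.066),"before",ray(f,271.5,211.8,.06))
a=ray(f,215/5+u0-38.5,80/5+v0-30.5,.066)-ray(f,163/5+u0-38.5,242/5+v0-30.5,.066); print(np.linalg.norm(a)/4,np.arctan2(a[1],a[0]))
```

```text
now [0.4442 0.3999 0.066 ] before [0.453  0.1343 0.06  ]
0.02588815626017612 -0.2806988451331221
```

Call:
{"api": "jog_arm", "payload": {"steps": [[[0, 0, -0.008, 0.2, 0, 0, 0], [0, 0, -0.008, 0.4, 0, 0, 0], [0, 0, -0.008, 0.52, 0, 0, 0], [0, 0, -0.008, 0.62, 0, 0, 0], [0, 0, -0.008, 0.68, 0, 0, 0], [0, 0, -0.008, 0.71, 0, 0, 0], [0, 0, -0.008, 0.727, 0, 0, 0], [0, 0, -0.008, 0.727, 0, 0, 0]]]}}

```text
t: 13.95
eef_pos: [0.6107, -0.2486, 0.0257]
ee_rot: [-3.141, -0.0, -1.555]
force: [0.1, 0.4, 0.8]
width: 0.0879
gripper_force: 0.0
```

Call:
{"api": "jog_arm", "payload": {"steps": [[[255, 0, 0, 0, 0, 0, 0], [255, 0, 0, 0, 0, 0, 0], [255, 0, 0, 0, 0, 0, 0], [255, 0, 0, 0, 0, 0, 0], [255, 0, 0, 0, 0, 0, 0], [255, 0, 0, 0, 0, 0, 0], [255, 0, 0, 0, 0, 0, 0], [255, 0, 0, 0, 0, 0, 0]]], "newtons": 20}}

```text
t: 14.75
eef_pos: [0.6106, -0.2487, 0.0255]
ee_rot: [-3.141, -0.0, -1.555]
force: [0.1, -0.5, 6.1]
width: 0.0599
gripper_force: 19.9
```

Call:
{"api": "jog_arm", "payload": {"steps": [[[255, 0, 0, -0.02, 0, 0, 0], [255, 0, 0, -0.06, 0, 0, 0], [255, 0, 0, -0.14, 0, 0, 0], [255, 0, 0, -0.25, 0, 0, 0], [255, 0, 0, -0.37, 0, 0, 0], [255, 0, 0, -0.48, 0, 0, 0], [255, 0, 0, -0.56, 0, 0, 0], [255, 0, 0, -0.6, 0, 0, 0]]]}}

```text
t: 15.55
eef_pos: [0.6107, -0.2488, 0.1776]
ee_rot: [-3.139, -0.0, -1.556]
force: [0.2, -0.3, -2.6]
width: 0.06
gripper_force: 19.9
```

```bash
python3 go.py .59 -.10 .175 -1.4 .54 .12 .175 -1.0 .48 .30 .175 -.6 .447 .399 .175 -.2735
```

```text
t 15.55 pos [ 0.6107 -0.2488  0.1776] rot [-3.1391 -0.0004 -1.5556] q [-0.0916  0.3641 -0.0948  0.0001 -1.1093  0.1067] w 0.06 F [ 0.1985 -0.2655 -2.5507] gf 19.9
shift [-0.596  0.074  0.01 ] rz -0.198
shift [-0.901  0.048 -0.   ] rz -0.509
shift [-0.736 -0.187 -0.   ] rz -0.509
shift [-0.333 -0.252 -0.   ] rz -0.416
```

Barrel row centre lies 3 mm off the TCP away from the label, both before and after placing, so the tray centre is at about (0.444, 0.400), within tolerance. Picture b2 shows the barrel tray seated inside the lip with its label at the +x end. Carrying the disc tray.

Call:
{"api": "jog_arm", "payload": {"steps": [[[255, -0.06, 0.008, 0, 0, 0, -0.03], [255, -0.16, 0.02, 0, 0, 0, -0.06], [255, -0.28, 0.035, 0, 0, 0, -0.1], [255, -0.4, 0.05, 0, 0, 0, -0.14], [255, -0.52, 0.065, 0, 0, 0, -0.18], [255, -0.596, 0.074, 0, 0, 0, -0.198]]]}}

```text
t: 16.15
eef_pos: [0.5879, -0.0976, 0.1737]
ee_rot: [3.139, 0.001, -1.397]
force: [0.6, 0.4, -2.6]
width: 0.0598
gripper_force: 19.9
```

Call:
{"api": "jog_arm", "payload": {"steps": [[[255, -0.1, 0.005, 0, 0, 0, -0.06], [255, -0.22, 0.012, 0, 0, 0, -0.13], [255, -0.36, 0.02, 0, 0, 0, -0.21], [255, -0.5, 0.027, 0, 0, 0, -0.29], [255, -0.63, 0.034, 0, 0, 0, -0.37], [255, -0.75, 0.04, 0, 0, 0, -0.44], [255, -0.85, 0.045, 0, 0, 0, -0.49], [255, -0.901, 0.048, 0, 0, 0, -0.509]]]}}

```text
t: 16.95
eef_pos: [0.5378, 0.1218, 0.174]
ee_rot: [3.14, 0.001, -0.997]
force: [0.2, 0.2, -2.3]
width: 0.0601
gripper_force: 19.9
```

Call:
{"api": "jog_arm", "payload": {"steps": [[[255, -0.08, -0.02, 0, 0, 0, -0.06], [255, -0.18, -0.045, 0, 0, 0, -0.13], [255, -0.3, -0.076, 0, 0, 0, -0.21], [255, -0.42, -0.107, 0, 0, 0, -0.29], [255, -0.54, -0.137, 0, 0, 0, -0.37], [255, -0.64, -0.163, 0, 0, 0, -0.44], [255, -0.71, -0.18, 0, 0, 0, -0.49], [255, -0.736, -0.187, 0, 0, 0, -0.509]]]}}

```text
t: 17.75
eef_pos: [0.4785, 0.3011, 0.1744]
ee_rot: [3.14, 0.0, -0.598]
force: [0.2, 0.4, -3.0]
width: 0.0601
gripper_force: 19.9
```

Call:
{"api": "jog_arm", "payload": {"steps": [[[255, -0.04, -0.03, 0, 0, 0, -0.06], [255, -0.1, -0.075, 0, 0, 0, -0.13], [255, -0.16, -0.12, 0, 0, 0, -0.2], [255, -0.22, -0.17, 0, 0, 0, -0.27], [255, -0.28, -0.21, 0, 0, 0, -0.34], [255, -0.32, -0.24, 0, 0, 0, -0.39], [255, -0.333, -0.252, 0, 0, 0, -0.416], [255, -0.333, -0.252, 0, 0, 0, -0.416]]]}}

```text
t: 18.55
eef_pos: [0.446, 0.3997, 0.1748]
ee_rot: [3.141, 0.0, -0.272]
force: [-0.5, 0.3, -1.5]
width: 0.0595
gripper_force: 19.9
```

```bash
python3 go.py .4455 .3994 .095 -.2735
```

```text
t 18.55 pos [0.446  0.3997 0.1748] rot [ 3.1412  0.0001 -0.2723] q [ 1.0568  0.2731 -0.2342 -0.     -1.0639  0.2417] w 0.0595 F [-0.5075  0.3343 -1.4869] gf 19.9
shift [-0.001  0.002  0.319] rz 0.002
```

Call:
{"api": "jog_arm", "payload": {"steps": [[[255, -0.001, 0.002, 0.06, 0, 0, 0], [255, -0.001, 0.002, 0.14, 0, 0, 0], [255, -0.001, 0.002, 0.22, 0, 0, 0], [255, -0.001, 0.002, 0.28, 0, 0, 0], [255, -0.001, 0.002, 0.32, 0, 0, 0], [255, -0.001, 0.002, 0.34, 0, 0, 0], [255, -0.001, 0.002, 0.345, 0, 0, 0], [255, -0.001, 0.002, 0.345, 0, 0, 0]]]}}

```text
t: 19.35
eef_pos: [0.4462, 0.3989, 0.0893]
ee_rot: [-3.141, -0.0, -0.274]
force: [-0.5, 0.4, -2.2]
width: 0.06
gripper_force: 19.9
```

```bash
python3 go.py .4455 .3994 .076 -.2735
python3 - <<'E'
from h import *
f=frame("scene"); u,v=map(int,proj(f,np.array([[.447,.399,.08]]))[0]); c=cv2.resize(f["color"][v-35:v+35,u-45:u+45,::-1],None,fx=6,fy=6,interpolation=cv2.INTER_CUBIC)
cv2.imwrite("pics/b3.png",cv2.convertScaleAbs(c,alpha=1.8,beta=15))
E
```

```text
t 19.35 pos [0.4462 0.3989 0.0893] rot [-3.1409 -0.0003 -0.274 ] q [ 1.0558  0.3554 -0.3355  0.0002 -0.8791  0.2408] w 0.06 F [-0.5057  0.3638 -2.2355] gf 19.9
shift [-0.003 -0.001  0.053] rz -0.001
```

View pics/b3.png

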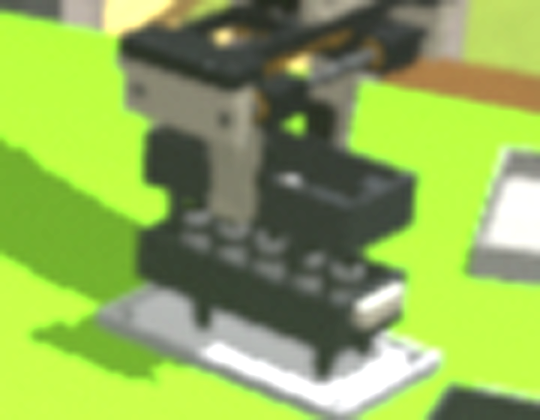

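Picture b3 shows the disc tray level right above the barrel tray (ends at x 147/412 against 140/405, a shift explained by perspective). Lowering onto the ledges.

Call:
{"api": "jog_arm", "payload": {"steps": [[[255, -0.003, 0, 0.02, 0, 0, 0], [255, -0.003, 0, 0.036, 0, 0, 0], [255, -0.003, 0, 0.044, 0, 0, 0], [255, -0.003, 0, 0.048, 0, 0, 0], [255, -0.003, 0, 0.048, 0, 0, 0]]]}}

```text
t: 19.9
eef_pos: [0.4451, 0.3988, 0.0766]
ee_rot: [3.141, 0.0, -0.274]
force: [-0.4, 0.1, -2.6]
width: 0.0599
gripper_force: 19.9
```

Call:
{"api": "jog_arm", "payload": {"steps": [[[255, 0, 0, 0.004, 0, 0, 0], [255, 0, 0, 0.007, 0, 0, 0], [255, 0, 0, 0.007, 0, 0, 0]]]}}

```text
t: 20.2
eef_pos: [0.4453, 0.3991, 0.0755]
ee_rot: [-3.141, -0.0, -0.274]
force: [0.4, -0.3, 1.1]
width: 0.0598
gripper_force: 19.9
```

Call:
{"api": "jog_arm", "payload": {"steps": [[[0, 0, 0, 0, 0, 0, 0], [0, 0, 0, 0, 0, 0, 0], [0, 0, 0, 0, 0, 0, 0], [0, 0, 0, 0, 0, 0, 0], [0, 0, 0, 0, 0, 0, 0], [0, 0, 0, 0, 0, 0, 0]]]}}

```text
t: 20.8
eef_pos: [0.4452, 0.3989, 0.075]
ee_rot: [3.142, 0.0, -0.274]
force: [0.0, 0.2, -0.8]
width: 0.0878
gripper_force: 0.0
```

Call:
{"api": "jog_arm", "payload": {"steps": [[[0, 0, 0, -0.05, 0, 0, 0], [0, 0, 0, -0.12, 0, 0, 0], [0, 0, 0, -0.22, 0, 0, 0], [0, 0, 0, -0.36, 0, 0, 0], [0, 0, 0, -0.5, 0, 0, 0], [0, 0, 0, -0.58, 0, 0, 0], [0, 0, 0, -0.6, 0, 0, 0], [0, 0, 0, -0.6, 0, 0, 0]]]}}

```text
t: 21.6
eef_pos: [0.4453, 0.3992, 0.2266]
ee_rot: [-3.139, -0.001, -0.274]
force: [-0.6, 0.3, -0.4]
width: 0.0875
gripper_force: 0.0
```

```bash
python3 go.py .56 .32 .225 -.9 .6115 .242 .225 -1.525 .6115 .242 .029 -1.525
```

```text
t 21.6 pos [0.4453 0.3992 0.2266] rot [-3.1393 -0.0006 -0.2739] q [ 1.0573  0.2318 -0.1663 -0.     -1.1703  0.2396] w 0.0875 F [-0.6341  0.2579 -0.3858] gf 0.0
shift [0.527 0.181 0.006] rz 0.797
shift [ 0.372  0.033 -0.   ] rz 0.796
shift [ 0.    -0.     0.784] rz -0.0
```

Call:
{"api": "jog_arm", "payload": {"steps": [[[0, 0.527, 0.181, 0, 0, 0, 0.797], [0, 0.527, 0.181, 0, 0, 0, 0.797], [0, 0.527, 0.181, 0, 0, 0, 0.797], [0, 0.527, 0.181, 0, 0, 0, 0.797], [0, 0.527, 0.181, 0, 0, 0, 0.797], [0, 0.527, 0.181, 0, 0, 0, 0.797]]]}}

```text
t: 22.2
eef_pos: [0.5592, 0.3195, 0.224]
ee_rot: [3.14, 0.0, -0.897]
force: [-0.6, 0.5, 0.2]
width: 0.0875
gripper_force: 0.0
```

Call:
{"api": "jog_arm", "payload": {"steps": [[[0, 0.372, 0.033, 0, 0, 0, 0.796], [0, 0.372, 0.033, 0, 0, 0, 0.796], [0, 0.372, 0.033, 0, 0, 0, 0.796], [0, 0.372, 0.033, 0, 0, 0, 0.796], [0, 0.372, 0.033, 0, 0, 0, 0.796], [0, 0.372, 0.033, 0, 0, 0, 0.796]]]}}

```text
t: 22.8
eef_pos: [0.6105, 0.2425, 0.225]
ee_rot: [3.142, 0.0, -1.519]
force: [-0.3, -0.0, 0.3]
width: 0.0876
gripper_force: 0.0
```

```bash
python3 go.py .6115 .242 .029 -1.525
python3 - <<'E'
from h import *
T=[]
def draw(f,p,K=7):
    u,v=map(int,proj(f,np.array([[p[0],p[1],p[3]]]))[0]); c=cv2.resize(f["color"][v-28:v+28,u-28:u+28,::-1],None,fx=K,fy=K,interpolation=cv2.INTER_CUBIC)
    R=np.array([[np.cos(p[2]),-np.sin(p[2]),0],[np.sin(p[2]),np.cos(p[2]),0],[0,0,1]])
    q=(proj(f,np.array([[.07,.03,p[3]],[.07,-.03,p[3]],[-.07,-.03,p[3]],[-.07,.03,p[3]]])@R.T+[p[0],p[1],0])-[u-28.5,v-28.5])*K
    cv2.polylines(c,[q.astype(np.int32)],True,(0,255,255),1); return cv2.convertScaleAbs(c,alpha=1.4)
f=frame("top"); g=frame("scene")
a=draw(f,(.4441,.3995,-.274+np.pi,.102)); b=draw(g,(.4441,.3995,-.274+np.pi,.102))
cv2.imwrite("pics/b4.png",np.hstack([a,b]))
E
```

```text
t 22.8 pos [0.6105 0.2425 0.225 ] rot [ 3.1415  0.     -1.5187] q [ 0.6743  0.3302 -0.0333 -0.0001 -1.2074 -0.6222] w 0.0876 F [-0.2784 -0.0409  0.2528] gf 0.0
shift [ 0.002 -0.004  0.784] rz 0.008
```

View pics/b4.png

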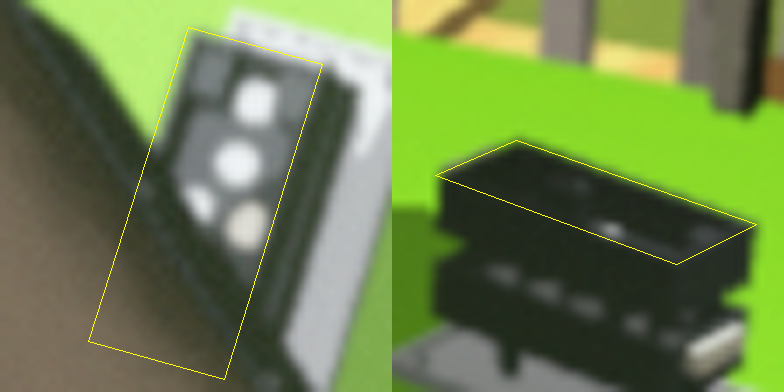

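Picture b4: disc tray level on the barrel tray, rim within about 1 px of the expected outline. Now gripping the empty tray 4 mm higher.

Call:
{"api": "jog_arm", "payload": {"steps": [[[0, 0.006, -0.004, 0.2, 0, 0, 0.008], [0, 0.006, -0.004, 0.4, 0, 0, 0.008], [0, 0.006, -0.004, 0.55, 0, 0, 0.008], [0, 0.006, -0.004, 0.66, 0, 0, 0.008], [0, 0.006, -0.004, 0.73, 0, 0, 0.008], [0, 0.006, -0.004, 0.77, 0, 0, 0.008], [0, 0.006, -0.004, 0.784, 0, 0, 0.008], [0, 0.006, -0.004, 0.784, 0, 0, 0.008]]]}}

```text
t: 23.7
eef_pos: [0.6124, 0.2407, 0.0294]
ee_rot: [-3.141, 0.0, -1.53]
force: [0.1, 0.3, 0.8]
width: 0.088
gripper_force: 0.0
```

Call:
{"api": "jog_arm", "payload": {"steps": [[[255, 0, 0, 0, 0, 0, 0], [255, 0, 0, 0, 0, 0, 0], [255, 0, 0, 0, 0, 0, 0], [255, 0, 0, 0, 0, 0, 0], [255, 0, 0, 0, 0, 0, 0], [255, 0, 0, 0, 0, 0, 0], [255, 0, 0, 0, 0, 0, 0], [255, 0, 0, 0, 0, 0, 0]]], "newtons": 18}}

```text
t: 24.5
eef_pos: [0.6124, 0.2404, 0.0296]
ee_rot: [-3.141, 0.0, -1.531]
force: [-1.5, 0.5, 5.5]
width: 0.0601
gripper_force: 17.9
```

Call:
{"api": "jog_arm", "payload": {"steps": [[[255, 0, 0, -0.03, 0, 0, 0], [255, 0, 0, -0.1, 0, 0, 0], [255, 0, 0, -0.22, 0, 0, 0], [255, 0, 0, -0.35, 0, 0, 0], [255, 0, 0, -0.48, 0, 0, 0], [255, 0, 0, -0.6, 0, 0, 0], [255, 0, 0, -0.68, 0, 0, 0], [255, 0, 0, -0.7, 0, 0, 0]]]}}

```text
t: 25.3
eef_pos: [0.6132, 0.2408, 0.2071]
ee_rot: [-3.138, 0.002, -1.531]
force: [-0.6, 0.2, -1.6]
width: 0.0603
gripper_force: 17.9
```

```bash
python3 go.py .54 .32 .204 -.9 .446 .399 .204 -.274
```

```text
t 25.3 pos [0.6132 0.2408 0.2071] rot [-3.1378  0.0022 -1.5311] q [ 0.67    0.3416 -0.0586  0.0005 -1.1663 -0.6305] w 0.0603 F [-0.5933  0.185  -1.6083] gf 17.9
shift [-0.328  0.28   0.012] rz -0.804
shift [-0.481  0.098 -0.   ] rz -0.797
```

Call:
{"api": "jog_arm", "payload": {"steps": [[[255, -0.04, 0.034, 0, 0, 0, -0.1], [255, -0.1, 0.085, 0, 0, 0, -0.22], [255, -0.16, 0.137, 0, 0, 0, -0.36], [255, -0.22, 0.188, 0, 0, 0, -0.5], [255, -0.28, 0.24, 0, 0, 0, -0.64], [255, -0.32, 0.273, 0, 0, 0, -0.76], [255, -0.328, 0.28, 0, 0, 0, -0.804], [255, -0.328, 0.28, 0, 0, 0, -0.804]]]}}

```text
t: 26.1
eef_pos: [0.538, 0.3196, 0.2028]
ee_rot: [3.14, 0.0, -0.899]
force: [-0.5, -0.0, -0.9]
width: 0.0597
gripper_force: 17.9
```

Call:
{"api": "jog_arm", "payload": {"steps": [[[255, -0.06, 0.01, 0, 0, 0, -0.1], [255, -0.14, 0.03, 0, 0, 0, -0.22], [255, -0.22, 0.05, 0, 0, 0, -0.36], [255, -0.31, 0.065, 0, 0, 0, -0.5], [255, -0.4, 0.08, 0, 0, 0, -0.64], [255, -0.46, 0.095, 0, 0, 0, -0.75], [255, -0.481, 0.098, 0, 0, 0, -0.797], [255, -0.481, 0.098, 0, 0, 0, -0.797]]]}}

```text
t: 26.9
eef_pos: [0.4447, 0.3984, 0.2035]
ee_rot: [3.141, 0.0, -0.274]
force: [-0.2, -0.1, -0.8]
width: 0.0598
gripper_force: 17.9
```

Call:
{"api": "jog_arm", "payload": {"steps": [[[255, 0, 0, 0.04, 0, 0, 0], [255, 0, 0, 0.1, 0, 0, 0], [255, 0, 0, 0.15, 0, 0, 0], [255, 0, 0, 0.18, 0, 0, 0], [255, 0, 0, 0.19, 0, 0, 0], [255, 0, 0, 0.19, 0, 0, 0]]]}}

```text
t: 27.5
eef_pos: [0.4452, 0.3982, 0.1562]
ee_rot: [3.141, 0.0, -0.274]
force: [0.1, 0.3, -0.4]
width: 0.0598
gripper_force: 17.9
```

```bash
python3 go.py .4442 .3993 .12 -.274
python3 - <<'E'
from h import *
f=frame("scene"); u,v=map(int,proj(f,np.array([[.447,.399,.12]]))[0]); c=cv2.resize(f["color"][v-38:v+38,u-45:u+45,::-1],None,fx=6,fy=6,interpolation=cv2.INTER_CUBIC)
cv2.imwrite("pics/b5.png",cv2.convertScaleAbs(c,alpha=2.2,beta=20))
E
```

```text
t 27.5 pos [0.4452 0.3982 0.1562] rot [ 3.1409  0.     -0.2743] q [ 1.0567  0.2869 -0.2613  0.0002 -1.0233  0.2397] w 0.0598 F [ 0.0942  0.3057 -0.3983] gf 17.9
shift [-0.005 -0.003  0.145] rz -0.0
```

View pics/b5.png

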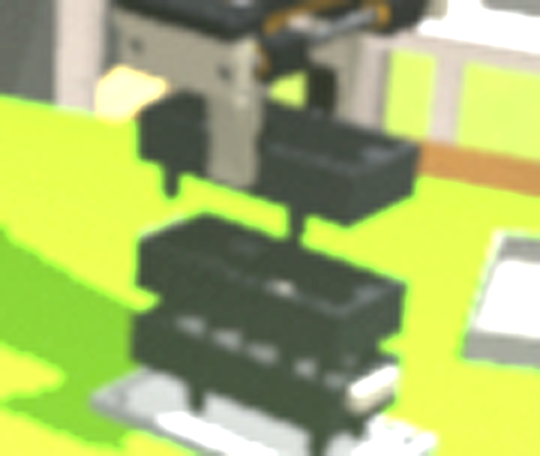

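Picture b5: empty tray level above the disc tray, ends (140/418) matching the disc tray's (140/405) after perspective to about 2 mm. Lowering it.

Call:
{"api": "jog_arm", "payload": {"steps": [[[255, 0, -0.003, 0.03, 0, 0, 0], [255, 0, -0.003, 0.06, 0, 0, 0], [255, 0, -0.003, 0.08, 0, 0, 0], [255, 0, -0.003, 0.1, 0, 0, 0], [255, 0, -0.003, 0.115, 0, 0, 0], [255, 0, -0.003, 0.13, 0, 0, 0], [255, 0, -0.003, 0.13, 0, 0, 0]]]}}

```text
t: 28.25
eef_pos: [0.4451, 0.3989, 0.1234]
ee_rot: [3.141, 0.0, -0.274]
force: [0.6, 0.4, -1.0]
width: 0.0603
gripper_force: 17.9
```

Call:
{"api": "jog_arm", "payload": {"steps": [[[255, 0, 0, 0.01, 0, 0, 0], [255, 0, 0, 0.02, 0, 0, 0], [255, 0, 0, 0.03, 0, 0, 0], [255, 0, 0, 0.04, 0, 0, 0], [255, 0, 0, 0.044, 0, 0, 0], [255, 0, 0, 0.044, 0, 0, 0]]]}}

```text
t: 28.85
eef_pos: [0.4452, 0.399, 0.1128]
ee_rot: [3.141, 0.0, -0.274]
force: [0.1, 0.5, -1.4]
width: 0.0597
gripper_force: 17.9
```

Call:
{"api": "jog_arm", "payload": {"steps": [[[255, 0, 0, 0.004, 0, 0, 0], [255, 0, 0, 0.008, 0, 0, 0], [255, 0, 0, 0.01, 0, 0, 0], [255, 0, 0, 0.01, 0, 0, 0]]]}}

```text
t: 29.25
eef_pos: [0.4452, 0.3991, 0.1105]
ee_rot: [3.141, 0.0, -0.274]
force: [0.4, -0.6, -1.4]
width: 0.06
gripper_force: 17.9
```

Call:
{"api": "jog_arm", "payload": {"steps": [[[255, 0, 0, 0.003, 0, 0, 0], [255, 0, 0, 0.005, 0, 0, 0], [255, 0, 0, 0.005, 0, 0, 0]]]}}

```text
t: 29.55
eef_pos: [0.4453, 0.3992, 0.1096]
ee_rot: [-3.141, -0.0, -0.274]
force: [-0.9, 0.1, 0.4]
width: 0.06
gripper_force: 17.9
```

Call:
{"api": "jog_arm", "payload": {"steps": [[[0, 0, 0, 0, 0, 0, 0], [0, 0, 0, 0, 0, 0, 0], [0, 0, 0, 0, 0, 0, 0], [0, 0, 0, 0, 0, 0, 0], [0, 0, 0, 0, 0, 0, 0], [0, 0, 0, 0, 0, 0, 0]]]}}

```text
t: 30.15
eef_pos: [0.4453, 0.3991, 0.1093]
ee_rot: [3.142, 0.0, -0.274]
force: [-0.6, 0.4, -0.1]
width: 0.0876
gripper_force: 0.0
```

Call:
{"api": "jog_arm", "payload": {"steps": [[[0, 0, 0, -0.05, 0, 0, 0], [0, 0, 0, -0.12, 0, 0, 0], [0, 0, 0, -0.22, 0, 0, 0], [0, 0, 0, -0.36, 0, 0, 0], [0, 0, 0, -0.44, 0, 0, 0], [0, 0, 0, -0.48, 0, 0, 0], [0, 0, 0, -0.48, 0, 0, 0]]]}}

```text
t: 30.85
eef_pos: [0.4456, 0.3997, 0.2312]
ee_rot: [-3.139, -0.001, -0.274]
force: [0.1, -0.4, -0.3]
width: 0.0881
gripper_force: 0.0
```

```bash
python3 go.py .5 .23 .23 -.7 .52 .03 .23 -1.2 .51 -.19 .23 -1.378 .473 -.398 .23 -1.378
```

```text
t 30.85 pos [0.4456 0.3997 0.2312] rot [-3.1386 -0.0009 -0.2738] q [ 1.0574  0.2293 -0.1589  0.0002 -1.1795  0.2396] w 0.0881 F [ 0.1317 -0.3934 -0.2676] gf 0.0
shift [0.393 0.595 0.005] rz 0.543
shift [ 0.577  0.56  -0.   ] rz 0.637
shift [ 0.806  0.356 -0.   ] rz 0.227
shift [ 0.788  0.305 -0.   ] rz -0.0
```

Call:
{"api": "jog_arm", "payload": {"steps": [[[0, 0.393, 0.595, 0, 0, 0, 0.543], [0, 0.393, 0.595, 0, 0, 0, 0.543], [0, 0.393, 0.595, 0, 0, 0, 0.543], [0, 0.393, 0.595, 0, 0, 0, 0.543], [0, 0.393, 0.595, 0, 0, 0, 0.543], [0, 0.393, 0.595, 0, 0, 0, 0.543]]]}}

```text
t: 31.45
eef_pos: [0.4994, 0.2284, 0.2282]
ee_rot: [3.14, 0.0, -0.702]
force: [0.1, 0.4, -0.1]
width: 0.0876
gripper_force: 0.0
```

Call:
{"api": "jog_arm", "payload": {"steps": [[[0, 0.577, 0.56, 0, 0, 0, 0.637], [0, 0.577, 0.56, 0, 0, 0, 0.637], [0, 0.577, 0.56, 0, 0, 0, 0.637], [0, 0.577, 0.56, 0, 0, 0, 0.637], [0, 0.577, 0.56, 0, 0, 0, 0.637], [0, 0.577, 0.56, 0, 0, 0, 0.637]]]}}

```text
t: 32.05
eef_pos: [0.5196, 0.0291, 0.2287]
ee_rot: [3.141, 0.0, -1.202]
force: [-0.1, 0.7, -0.4]
width: 0.0877
gripper_force: 0.0
```

Call:
{"api": "jog_arm", "payload": {"steps": [[[0, 0.806, 0.356, 0, 0, 0, 0.227], [0, 0.806, 0.356, 0, 0, 0, 0.227], [0, 0.806, 0.356, 0, 0, 0, 0.227], [0, 0.806, 0.356, 0, 0, 0, 0.227], [0, 0.806, 0.356, 0, 0, 0, 0.227], [0, 0.806, 0.356, 0, 0, 0, 0.227]]]}}

```text
t: 32.65
eef_pos: [0.51, -0.1913, 0.2285]
ee_rot: [3.14, 0.0, -1.379]
force: [0.5, 0.9, -0.1]
width: 0.0877
gripper_force: 0.0
```

Call:
{"api": "jog_arm", "payload": {"steps": [[[0, 0.788, 0.305, 0, 0, 0, 0], [0, 0.788, 0.305, 0, 0, 0, 0], [0, 0.788, 0.305, 0, 0, 0, 0], [0, 0.788, 0.305, 0, 0, 0, 0], [0, 0.788, 0.305, 0, 0, 0, 0], [0, 0.788, 0.305, 0, 0, 0, 0], [0, 0.788, 0.305, 0, 0, 0, 0]]]}}

```text
t: 33.35
eef_pos: [0.4733, -0.3969, 0.2288]
ee_rot: [3.141, 0.001, -1.377]
force: [-0.5, 0.5, -0.2]
width: 0.0874
gripper_force: 0.0
```

```bash
python3 go.py .4735 -.3985 .016 -1.378
python3 - <<'E'
from h import *
f=frame("top"); g=frame("scene"); K=6;W=[]
u,v=map(int,proj(f,np.array([[.444,.399,.13]]))[0]); W.append(f["color"][v-32:v+32,u-32:u+32,::-1])
u,v=map(int,proj(g,np.array([[.444,.399,.09]]))[0]); W.append(g["color"][v-32:v+32,u-32:u+32,::-1])
cv2.imwrite("pics/b6.png",cv2.convertScaleAbs(cv2.resize(np.hstack(W),None,fx=K,fy=K,interpolation=cv2.INTER_CUBIC),alpha=1.8,beta=10))
E
```

```text
t 33.35 pos [ 0.4733 -0.3969  0.2288] rot [ 3.1412  0.0007 -1.3773] q [-0.3823  0.2645 -0.1169 -0.0004 -1.1901  0.576 ] w 0.0874 F [-0.5029  0.5278 -0.244 ] gf 0.0
shift [0.006 0.001 0.851] rz 0.001
```

View pics/b6.png

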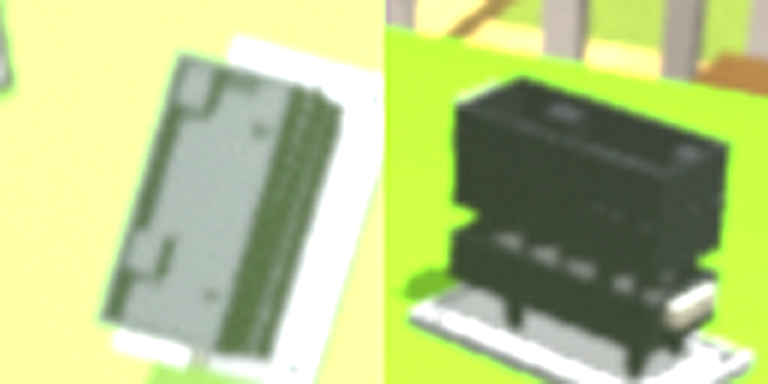

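Picture b6: empty tray nested flush in the disc tray (rim corners at 180,55 / 293,85 / 218,352 / 100,318), stack upright. Now the grey cover.

Call:
{"api": "jog_arm", "payload": {"steps": [[[0, 0.006, 0, 0.2, 0, 0, 0], [0, 0.006, 0, 0.4, 0, 0, 0], [0, 0.006, 0, 0.56, 0, 0, 0], [0, 0.006, 0, 0.68, 0, 0, 0], [0, 0.006, 0, 0.77, 0, 0, 0], [0, 0.006, 0, 0.82, 0, 0, 0], [0, 0.006, 0, 0.848, 0, 0, 0], [0, 0.006, 0, 0.848, 0, 0, 0]]]}}

```text
t: 34.25
eef_pos: [0.473, -0.3995, 0.0173]
ee_rot: [3.141, 0.0, -1.378]
force: [-0.5, 0.4, -0.6]
width: 0.0874
gripper_force: 0.0
```

Call:
{"api": "jog_arm", "payload": {"steps": [[[255, 0, 0, 0, 0, 0, 0], [255, 0, 0, 0, 0, 0, 0], [255, 0, 0, 0, 0, 0, 0], [255, 0, 0, 0, 0, 0, 0], [255, 0, 0, 0, 0, 0, 0], [255, 0, 0, 0, 0, 0, 0], [255, 0, 0, 0, 0, 0, 0], [255, 0, 0, 0, 0, 0, 0]]], "newtons": 25}}

```text
t: 35.05
eef_pos: [0.4726, -0.4001, 0.0173]
ee_rot: [3.141, 0.0, -1.379]
force: [-0.3, 0.1, 0.6]
width: 0.029
gripper_force: 0.0
```

Call:
{"api": "jog_arm", "payload": {"steps": [[[255, 0, 0, 0, 0, 0, 0], [255, 0, 0, 0, 0, 0, 0], [255, 0, 0, 0, 0, 0, 0], [255, 0, 0, 0, 0, 0, 0]]]}}

```text
t: 35.45
eef_pos: [0.4727, -0.4001, 0.0173]
ee_rot: [-3.142, -0.0, -1.379]
force: [2.0, 0.5, 0.2]
width: 0.0139
gripper_force: 25.0
```

```bash
python3 go.py
python3 - <<'E'
from h import *
f=frame("top"); u0,v0=map(int,proj(f,np.array([[.444,.399,.13]]))[0])
print(ray(f,197.75/6+u0-32.5,202.5/6+v0-32.5,.132))
E
```

```text
t 35.45 pos [ 0.4727 -0.4001  0.0173] rot [-3.1415 -0.0001 -1.3788] q [-0.3875  0.4712 -0.3505  0.     -0.749   0.5794] w 0.0139 F [2.0045 0.4551 0.2417] gf 25.0
[0.4416 0.398  0.132 ]
```

Call:
{"api": "jog_arm", "payload": {"steps": [[[255, 0, 0, -0.03, 0, 0, 0], [255, 0, 0, -0.1, 0, 0, 0], [255, 0, 0, -0.22, 0, 0, 0], [255, 0, 0, -0.36, 0, 0, 0], [255, 0, 0, -0.5, 0, 0, 0], [255, 0, 0, -0.64, 0, 0, 0], [255, 0, 0, -0.74, 0, 0, 0], [255, 0, 0, -0.76, 0, 0, 0]]]}}

```text
t: 36.3
eef_pos: [0.4738, -0.401, 0.2117]
ee_rot: [-3.137, -0.004, -1.379]
force: [-0.3, -0.2, -1.2]
width: 0.0138
gripper_force: 25.0
```

```bash
python3 go.py .51 -.19 .207 -1.378 .52 .03 .207 -1.1  .5 .23 .207 -.7 .4439 .3994 .207 -.274
```

```text
t 36.3 pos [ 0.4738 -0.401   0.2117] rot [-3.1371 -0.004  -1.3785] q [-0.3876  0.2763 -0.1412  0.0009 -1.1473  0.5795] w 0.0138 F [-0.3123 -0.1849 -1.1586] gf 25.0
shift [-0.801 -0.303  0.019] rz -0.001
shift [-0.856 -0.208 -0.   ] rz -0.354
shift [-0.749 -0.292 -0.   ] rz -0.509
shift [-0.608 -0.374 -0.   ] rz -0.542
```

Call:
{"api": "jog_arm", "payload": {"steps": [[[255, -0.06, -0.02, 0, 0, 0, 0], [255, -0.16, -0.06, 0, 0, 0, 0], [255, -0.29, -0.11, 0, 0, 0, 0], [255, -0.43, -0.16, 0, 0, 0, 0], [255, -0.57, -0.21, 0, 0, 0, 0], [255, -0.69, -0.26, 0, 0, 0, 0], [255, -0.78, -0.295, 0, 0, 0, 0], [255, -0.801, -0.303, 0, 0, 0, 0]]]}}

```text
t: 37.1
eef_pos: [0.5081, -0.1863, 0.2062]
ee_rot: [3.14, 0.001, -1.377]
force: [0.2, 0.6, -0.8]
width: 0.0138
gripper_force: 25.0
```

Call:
{"api": "jog_arm", "payload": {"steps": [[[255, -0.08, -0.02, 0, 0, 0, -0.03], [255, -0.18, -0.045, 0, 0, 0, -0.07], [255, -0.32, -0.08, 0, 0, 0, -0.13], [255, -0.46, -0.11, 0, 0, 0, -0.19], [255, -0.6, -0.145, 0, 0, 0, -0.25], [255, -0.73, -0.177, 0, 0, 0, -0.3], [255, -0.83, -0.2, 0, 0, 0, -0.34], [255, -0.856, -0.208, 0, 0, 0, -0.354]]]}}

```text
t: 37.9
eef_pos: [0.5183, 0.0327, 0.2064]
ee_rot: [3.14, 0.0, -1.098]
force: [-0.6, -0.2, -0.8]
width: 0.0138
gripper_force: 25.0
```

Call:
{"api": "jog_arm", "payload": {"steps": [[[255, -0.08, -0.03, 0, 0, 0, -0.05], [255, -0.18, -0.07, 0, 0, 0, -0.12], [255, -0.3, -0.117, 0, 0, 0, -0.2], [255, -0.43, -0.168, 0, 0, 0, -0.29], [255, -0.55, -0.215, 0, 0, 0, -0.37], [255, -0.65, -0.253, 0, 0, 0, -0.44], [255, -0.73, -0.285, 0, 0, 0, -0.49], [255, -0.749, -0.292, 0, 0, 0, -0.509]]]}}

```text
t: 38.7
eef_pos: [0.4989, 0.2319, 0.2064]
ee_rot: [3.14, 0.0, -0.699]
force: [-0.3, -0.2, -0.4]
width: 0.014
gripper_force: 25.0
```

Call:
{"api": "jog_arm", "payload": {"steps": [[[255, -0.06, -0.037, 0, 0, 0, -0.05], [255, -0.15, -0.092, 0, 0, 0, -0.13], [255, -0.26, -0.16, 0, 0, 0, -0.22], [255, -0.37, -0.228, 0, 0, 0, -0.32], [255, -0.47, -0.289, 0, 0, 0, -0.41], [255, -0.56, -0.344, 0, 0, 0, -0.49], [255, -0.608, -0.374, 0, 0, 0, -0.542], [255, -0.608, -0.374, 0, 0, 0, -0.542]]]}}

```text
t: 39.5
eef_pos: [0.4432, 0.4008, 0.2066]
ee_rot: [3.14, 0.0, -0.274]
force: [0.3, 0.2, -1.4]
width: 0.0138
gripper_force: 25.0
```

```bash
python3 go.py .4439 .3994 .16 -.274
```

```text
t 39.5 pos [0.4432 0.4008 0.2066] rot [ 3.1404  0.0004 -0.2739] q [ 1.0619  0.2469 -0.1933 -0.0001 -1.1319  0.235 ] w 0.0138 F [ 0.3387  0.1748 -1.3801] gf 25.0
shift [0.004 0.005 0.186] rz 0.0
```

Call:
{"api": "jog_arm", "payload": {"steps": [[[255, 0.004, 0.005, 0.04, 0, 0, 0], [255, 0.004, 0.005, 0.1, 0, 0, 0], [255, 0.004, 0.005, 0.15, 0, 0, 0], [255, 0.004, 0.005, 0.185, 0, 0, 0], [255, 0.004, 0.005, 0.21, 0, 0, 0], [255, 0.004, 0.005, 0.225, 0, 0, 0], [255, 0.004, 0.005, 0.235, 0, 0, 0], [255, 0.004, 0.005, 0.235, 0, 0, 0]]]}}

```text
t: 40.3
eef_pos: [0.4442, 0.399, 0.1485]
ee_rot: [3.142, -0.0, -0.275]
force: [-0.1, 0.9, -1.4]
width: 0.0136
gripper_force: 25.0
```

Call:
{"api": "jog_arm", "payload": {"steps": [[[255, 0, 0, 0.004, 0, 0, 0], [255, 0, 0, 0.008, 0, 0, 0], [255, 0, 0, 0.01, 0, 0, 0], [255, 0, 0, 0.01, 0, 0, 0]]]}}

```text
t: 40.7
eef_pos: [0.4441, 0.399, 0.1461]
ee_rot: [-3.141, -0.0, -0.275]
force: [0.1, 0.7, -1.0]
width: 0.014
gripper_force: 25.0
```

Call:
{"api": "jog_arm", "payload": {"steps": [[[255, 0, 0, 0.003, 0, 0, 0], [255, 0, 0, 0.006, 0, 0, 0], [255, 0, 0, 0.007, 0, 0, 0], [255, 0, 0, 0.007, 0, 0, 0]]]}}

```text
t: 41.1
eef_pos: [0.4441, 0.3989, 0.1443]
ee_rot: [3.142, -0.0, -0.275]
force: [0.0, -0.3, -2.2]
width: 0.0136
gripper_force: 25.0
```

Call:
{"api": "jog_arm", "payload": {"steps": [[[0, 0, 0, 0, 0, 0, 0], [0, 0, 0, 0, 0, 0, 0], [0, 0, 0, 0, 0, 0, 0], [0, 0, 0, 0, 0, 0, 0], [0, 0, 0, 0, 0, 0, 0], [0, 0, 0, 0, 0, 0, 0], [0, 0, 0, 0, 0, 0, 0], [0, 0, 0, 0, 0, 0, 0]]]}}

```text
t: 41.9
eef_pos: [0.4441, 0.3989, 0.1443]
ee_rot: [3.142, -0.0, -0.275]
force: [0.2, -0.4, -0.3]
width: 0.0725
gripper_force: 0.0
```

Call:
{"api": "jog_arm", "payload": {"steps": [[[0, 0, 0, -0.05, 0, 0, 0], [0, 0, 0, -0.12, 0, 0, 0], [0, 0, 0, -0.22, 0, 0, 0], [0, 0, 0, -0.33, 0, 0, 0], [0, 0, 0, -0.38, 0, 0, 0], [0, 0, 0, -0.4, 0, 0, 0], [0, 0, 0, -0.4, 0, 0, 0]]]}}

```text
t: 42.6
eef_pos: [0.4441, 0.399, 0.2447]
ee_rot: [-3.141, 0.0, -0.276]
force: [-0.0, 0.2, -0.4]
width: 0.0874
gripper_force: 0.0
```

Call:
{"api": "jog_arm", "payload": {"steps": [[[0, 0.4, 0.6, 0, 0, 0, 0], [0, 0.4, 0.6, 0, 0, 0, 0], [0, 0.4, 0.6, 0, 0, 0, 0], [0, 0.4, 0.6, 0, 0, 0, 0], [0, 0.4, 0.6, 0, 0, 0, 0], [0, 0.4, 0.6, 0, 0, 0, 0]]]}}

```text
t: 43.2
eef_pos: [0.4993, 0.2265, 0.2432]
ee_rot: [3.14, 0.001, -0.277]
force: [0.5, 0.7, -0.2]
width: 0.0876
gripper_force: 0.0
```

Call:
{"api": "jog_arm", "payload": {"steps": [[[0, 0.2, 0.8, 0, 0, 0, 0], [0, 0.2, 0.8, 0, 0, 0, 0], [0, 0.2, 0.8, 0, 0, 0, 0], [0, 0.2, 0.8, 0, 0, 0, 0], [0, 0.2, 0.8, 0, 0, 0, 0], [0, 0.2, 0.8, 0, 0, 0, 0]]]}}

```text
t: 43.8
eef_pos: [0.4931, 0.0209, 0.2438]
ee_rot: [3.141, 0.001, -0.277]
force: [1.2, 0.9, -0.1]
width: 0.0878
gripper_force: 0.0
```

```bash
python3 go.py
python3 - <<'E'
from h import *
f=frame("top"); g=frame("scene"); K=6;W=[]
u,v=map(int,proj(f,np.array([[.444,.399,.13]]))[0]); W.append(f["color"][v-40:v+40,u-32:u+32,::-1])
u,v=map(int,proj(g,np.array([[.444,.399,.09]]))[0]); W.append(g["color"][v-40:v+40,u-32:u+32,::-1])
cv2.imwrite("pics/b7.png",cv2.convertScaleAbs(cv2.resize(np.hstack(W),None,fx=K,fy=K,interpolation=cv2.INTER_CUBIC),alpha=1.4,beta=10))
for n,uv,z in(("bottle",(313,148),.08),("tape",(358,207),.01),("pot",(314,190),.01)): print(n,f["color"][uv[1],uv[0]])
E
```

```text
t 43.8 pos [0.4931 0.0209 0.2438] rot [ 3.1413  0.0007 -0.2771] q [ 0.4413  0.0448 -0.3491 -0.0003 -1.1777  0.8525] w 0.0878 F [ 1.2272  0.9132 -0.1248] gf 0.0
bottle [78 82 75]
tape [137 170  87]
pot [38 49 28]
```

View pics/b7.png

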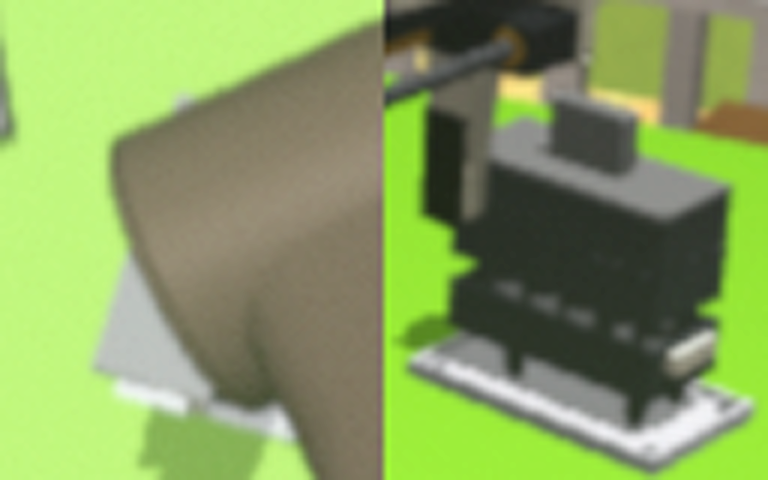

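Picture b7: the cover's plate lies flush on the empty tray (right corner 730,188), the stack is upright and the gripper is clear of it. Handing in.

```bash
python3 -c "
from station import arm
print(arm.job_done())"
```

```text
the job is handed in; nothing more can be done
None
```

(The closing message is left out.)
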